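# Set the sharpener's speed dial and start it

## Robot

A 7-joint arm with a two-finger parallel gripper is mounted at the origin on a cart in front of the work surface, level with it; the furniture and walls round the work are solid. World frame = base frame: x ahead of the robot, y to its left, z up, the work surface at z = 0. Lengths are in m, angles in degrees, forces in N, time in s.
With the tool pointing down it reaches from about 0.425 to 0.875 m from the base axis. Payload 4.7 kg.
Tool frame: the origin (TCP) lies at the very end of the fingers, on their centre line; the grasp point (between the pads) lies 19 mm behind it; z points along the fingers, y is the line along which they close (so a half turn about z gives the same grasp; the last joint's range is limited). The gripper opens to 87 mm and grips with 3 to 60 N. Pads are 19 mm wide; open, the fingers measure 117 mm over their backs; the gripper's body (75 mm by 190 mm) begins 51 mm behind the grasp point.
Start: joints at [-73.849, 18.392, -4.016, 83.108, 1.295, 78.541, -3.26], TCP at [0.172, 0.627, 0.223] pointing down, gripper open.
Joint ranges: [-163.93, 163.93], [-17.29, 119.83], [-79.2, 71.16], [3.27, 140.29], [-89.18, 269.18], [5.43, 117.66], [-154.24, 154.24]. Speed limits (degrees/s): [147.25, 147.25, 180, 180, 180, 180, 180].

## Interface

Orientations are given as [roll, pitch, yaw] about the fixed x, y, z axes, in that order (R = Rz(yaw) Ry(pitch) Rx(roll)).
In Python, from cell import get_obs, eyes, env gives the robot as it stands.
- The arm moves only by the tool servo_tool, never from a script. Its argument "series" is a list that holds one entry, the list of rows, each a list of 7 numbers: the shift along the tool's x, y, z in units of 300 mm (1.0 is 300 mm), then the turn, a rotation vector about the tool's x, y, z in units of pi rad (1.0 is pi rad), then the opening, from 0 (shut) to 1 (fully open). In form: [[[tx, ty, tz, wx, wy, wz, gripper], ...]]. A call has 1 to 12 rows; each row is the pose to reach, as a shift and turn from the pose commanded when the call began, along the tool's axes at that moment, turning the shorter way round; what a row does not reach only later rows make up. A row lasts 1/12 s, in which the tool goes at most 41.7 mm and 7.16 degrees, less where a joint would pass 70% of its speed; a pose out of reach is approached as far as the arm can. A call with a number of a shift or a turn outside -1 to 1 is refused whole. A call with a gripper value outside its range is refused whole. The fingers move at their own pace and stop on an object; "grip_force" is the grip in N (left out, the last holds). Time passes only in rows, so rows that repeat a pose let the fingers close. It gives the time, the measured TCP pose, the force, the opening and the grip force at its end, in the units of the state.
- get_obs(): the state, without advancing time (a new reading comes with each control period).
- eyes.read_camera(name): name is "side" or "top" or "wrist"; returns a dict with "frame" (400x640x3 uint8, red, green, blue), "depth" (400x640 float32, m along the optical axis (not along the pixel's ray), 0 where there is no reading), "fx", "fy", "cx", "cy" (pixels), "distortion" ([k1, k2, p1, p2, k3] as OpenCV has them; the pictures are not rectified), "origin" and "rotation" of the camera in the world; the wrist camera has in their place "mount" (4x4, takes a point from camera to tool coordinates, whose origin is the TCP and whose axes are the flange's). Camera axes: x right, y down, z forward; pixel columns grow to the right and rows downward; lengths in m; the calibration is good to about 2 mm. A picture is of the moment at which its call begins: read the wrist's pose just before it.
- env.sign_off(): hands the job in; it is judged then, once.
The state is a dict: "time_s": time; "qpos": joint angles; "joint_velocities": joint speeds; "effort": joint torques, N m; "tool_pos": TCP position; "tool_rot": TCP orientation; "force": force on the tool from outside, world axes, zero at the start; "wrist_torque": the same for the moment, N m; "grip_width": finger opening in m; "grasp_force": force on a finger pad.
Only numpy, scipy, OpenCV 4.12 (cv2) and the standard library are available. Lean on these libraries where they do the work, as an engineer would, in place of code of your own. Each camera call takes 0.05 s, during which the arm holds its last target. There are 200 camera calls.

## Task

Get the bench sharpener going at speed 4: with a fingertip, push the lever of its black selector round click by click to the fourth black bar (counted clockwise from the red off mark) and let it rest in that click, and only then press the green start button down and let it go. Only push, do not pinch the lever, and leave the things standing round the sharpener where they are.

Things in the scene. Friction and masses are not known exactly. Their poses are not given: they have to be found in the camera images.
- sharpener: The bench sharpener, fixed to the table: a low green box, 190 mm along its x, 395 mm along its y, 60 mm high, with a pale grey round stone wheel (144 mm across, 16 mm above the box's top) at its +y end and a grey control panel at its -y end. Origin: at table height under the selector's axis. x points away from the robot side, y to the stone, z up.
- selector_axis (a point): Point on the selector's vertical axis, at the panel's surface (60 mm above the table). Same axes as the sharpener. Marks lie round it 63 to 84 mm out: a red round one for off, then clockwise six black bars, growing longer, for speeds 1 to 6.
- selector (a joint): Angle in rad of the black speed selector, growing clockwise seen from above. Seven clicks 0.5236 (30 degrees) apart, stops at 0 and 3.1416. 0: off, lever along the sharpener's +y to the red mark; then speeds 1 to 6 (3 points to +x, 4 is 2.094). About 3 N at the lever's end breaks it out of a click; past half-way it snaps into the next. Starts between off and speed 2.
- lever_mid (a point): Point in the selector's lever, 42 mm out from its axis, 18 mm above the panel. The lever: a black bar with a white line on top, 14 mm thick, 7 to 29 mm above the panel, reaching 56 mm out from the axis (18 mm on the other end), on a disc 62 mm across, 8 mm high. x points outward along the lever, z up, y to its anticlockwise side (pushed there it turns clockwise).
- start_button (a joint): How far the green start button is pressed, in m: 0 up, 0.006 fully down; a spring of about 5 N returns it.
- start_button_top (a point): Centre of the top of the green round start button (26 mm across, in a black collar of 42 mm), at the corner of the panel near the robot and away from the stone; 22 mm above the panel when up, 10 mm proud of its collar. z up.
- cup: Bystander, loose, to be left alone: a red beaker, 70 mm across and 81 mm high. Origin: centre of its underside.
- marker: Bystander, loose, to be left alone: a white felt marker with a black cap lying flat, 137 mm long, 15 mm thick. Origin: centre of its underside.
- blade_box: Bystander, loose, to be left alone: a small yellow flat box, 30 x 52 x 14 mm. Origin: centre of its underside.
- tape_measure: Bystander, loose, to be left alone: a yellow and black tape measure standing on edge, 92 x 32 x 58 mm. Origin: centre of its underside.
- wax_tin: Bystander, loose, to be left alone: a round tin with a gold lid, 71 mm across and 30 mm high. Origin: centre of its underside.
- green_tape: Bystander, loose, to be left alone: a roll of green tape lying flat, about 80 mm across and 25 mm high. Origin: centre of its underside.

How it is judged:
By the outcome, as a careful person would: the job done as asked, in the order asked, and still so for the second after the job is handed in, with the robot touching nothing.
It also fails if it takes over 42 s, if anything falls off the work surface, if the arm or the gripper's body presses on something with over 40 N, if the wrist force passes 120 N, or if a joint passes its speed limit or range.

## Working session

There is one attempt and no reset: what is moved stays moved. The work goes in short steps, Python scripts to look and compute and a tool call to move; the robot and the scene stay as the last step left them, time stands still between calls to the robot, and variables do not carry over. Pictures are saved under pics/ and viewed, at most 10 in all, crops included, and the job is handed in when it is done.

Besides the shell and the picture viewer there is one more tool, called after "Call:" in YAML: its name, and indented under it one key for each argument. servo_tool: Moves the arm, as the interface text tells. Shifts and turns lie within -1 to 1; 1 stands for 300 mm of shift or pi rad of turn. Its arguments: {"type":"object","properties":{"series":{"type":"array"},"grip_force":{"type":"number"}},"required":["series"]}

```bash
mkdir -p pics; ls; cat > h.py <<'E'
import numpy as np,cv2
from cell import get_obs,eyes,env
from scipy.spatial.transform import Rotation as R
def cam(n):
    o=get_obs(); c=eyes.read_camera(n)
    if 'mount' in c:
        T=np.eye(4);T[:3,:3]=R.from_euler('xyz',o['tool_rot'],degrees=True).as_matrix();T[:3,3]=o['tool_pos']
        T=T@np.array(c['mount']);c['rotation']=T[:3,:3];c['origin']=T[:3,3]
    return c
def K(c): return np.array([[c['fx'],0,c['cx']],[0,c['fy'],c['cy']],[0,0,1.]])
def pix(c,pts,z=None):
    """pixel->world by depth, or on plane z"""
    out=[]
    for u,v in pts:
        x,y=cv2.undistortPoints(np.array([[[u,v]]],float),K(c),np.array(c['distortion'],float))[0,0]
        r=np.array(c['rotation'])@[x,y,1];o=np.array(c['origin'])
        d=c['depth'][int(round(v)),int(round(u))] if z is None else (z-o[2])/r[2]
        out.append(o+r*d)
    return np.array(out)
def proj(c,P):
    Rm=np.array(c['rotation']);q=(np.atleast_2d(P)-c['origin'])@Rm
    return cv2.projectPoints(q,np.zeros(3),np.zeros(3),K(c),np.array(c['distortion'],float))[0][:,0]
E
python3 - <<'E'
from h import *
print(get_obs())
for n in('top','side'):
    c=cam(n);cv2.imwrite(f'pics/{n}0.png',c['frame'][:,:,::-1]);np.savez(f'{n}.npz',**c)
    print(n,c['origin'],c['rotation'],c['fx'])
E
```

```text
pics
{'time_s': 0.0, 'qpos': array([-73.84931827,  18.43772576,  -4.01446675,  83.17483454,
         1.29409803,  78.53909216,  -3.2591871 ]), 'joint_velocities': array([-0.04757132,  0.01588976,  0.04293585, -0.05482042, -0.1158695 ,
        0.08377431, -0.11555596]), 'effort': array([ 5.33572202e-04, -4.91270041e+01, -4.03928831e-01, -3.12535214e+01,
       -6.40128320e-02,  4.33974189e-02,  1.66256959e-04]), 'tool_pos': array([0.1718968 , 0.62629583, 0.22147705]), 'tool_rot': array([-1.79893533e+02,  5.13520244e-03,  1.64658694e+02]), 'force': array([-0.47414471,  0.39171651,  0.84463119]), 'wrist_torque': array([0.00360655, 0.00387001, 0.04532258]), 'grasp_force': 0.0, 'grip_width': 0.08732585122515128}
top [0.29511806 0.03620628 1.28614029] [-168.97724539   -0.27536042  -88.64554228] 494.22313886604763
side [ 0.05284188 -0.76073117  0.67532274] [-122.85750726   -1.26263531  -31.59984239] 488.9000221104649
```

View pics/top0.png

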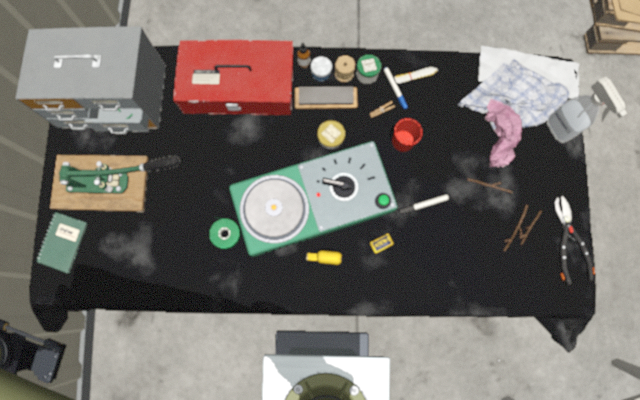

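The top view shows the sharpener turned on the table: stone at about (274,208), selector about (343,185), green button (382,200). I'll zoom in on the panel.

```bash
sed -i "s/    return c$/    else: c['rotation']=R.from_euler('xyz',c['rotation'],degrees=True).as_matrix()\n    return c/" h.py
python3 - <<'E'
from h import *
c=cam('top');f=c['frame'][130:260,220:420,::-1]
cv2.imwrite('pics/top1.png',cv2.resize(f,None,fx=4,fy=4,interpolation=cv2.INTER_CUBIC))
P=pix(c,[(274,208),(343,185),(382,200),(408,134),(331,133),(440,201),(381,243),(325,257),(290,290),(230,190),(245,252),(376,143),(397,209)])
print(P.round(3))
E
```

```text
[[ 0.514  0.14   0.082]
 [ 0.575 -0.03   0.091]
 [ 0.54  -0.128  0.084]
 [ 0.742 -0.211  0.006]
 [ 0.732  0.001  0.026]
 [ 0.558 -0.295  0.004]
 [ 0.441 -0.135  0.014]
 [ 0.398  0.011  0.06 ]
 [ 0.315  0.098  0.001]
 [ 0.563  0.257  0.053]
 [ 0.41   0.218 -0.   ]
 [ 0.714 -0.123  0.004]
 [ 0.534 -0.179  0.   ]]
```

View pics/top1.png

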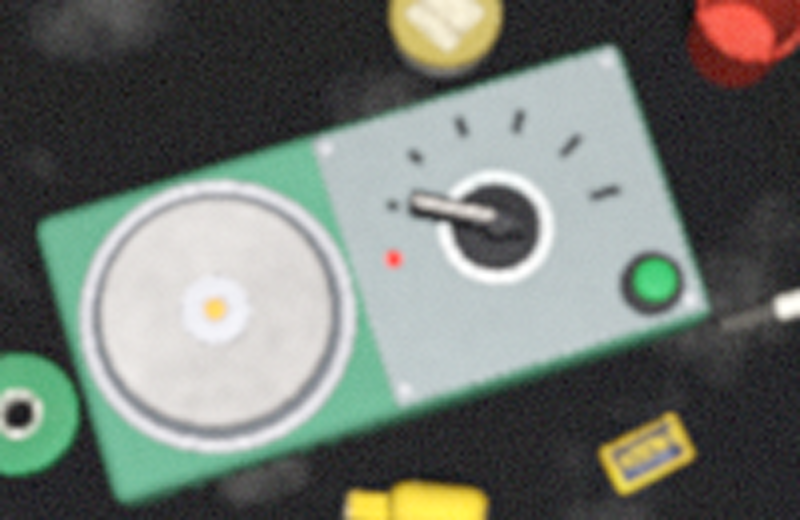

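The crop shows the lever pointing to the first bar (speed 1). Pixels in the crop: axis (497,227), red mark (394,259), bar 4 (518,121), button (655,280).

```bash
python3 - <<'E'
from h import *
from scipy.optimize import least_squares
c=cam('top')
g=lambda L:[(220+(x+.5)/4-.5,130+(y+.5)/4-.5) for x,y in L]
M=pix(c,g([(394,259),(392,205),(416,156),(461,127),(518,121),(570,146),(606,192)]),.06)
C=pix(c,g([(497,227)]),.06)[0];S=pix(c,g([(216,308)]),.076)[0];B=pix(c,g([(655,280)]),.082)[0]
# model: selector axis, yaw of +y axis dir, clockwise marks
k=np.arange(7)*np.pi/6
def res(p):
    a=p[2]-k; r=p[3]
    return np.r_[np.cross(np.c_[np.cos(a),np.sin(a)],M[:,:2]-p[:2]),(M[1:,:2]-p[:2]).__pow__(2).sum(1)**.5-r-np.arange(6)*p[4]]
s=least_squares(res,[*C[:2],1.9,.07,0])
print('axis',C,s.x,np.degrees(s.x[2]),abs(s.fun).max())
y=S[:2]-C[:2];print('stone',S,np.degrees(np.arctan2(y[1],y[0])),np.hypot(*y),'btn',B)
D=pix(c,g([(655,280),(497,226),(216,308),(430,170),(440,205)]));print(D.round(4))
L=pix(c,g([(413,203),(490,215)]),.089);v=L[0]-L[1];print('lever',np.degrees(np.arctan2(v[1],v[0])),L)
E
```

```text
axis [ 0.57820251 -0.03369579  0.06      ] [ 5.78237990e-01 -3.29443939e-02  1.90635149e+00  6.73373745e-02
  1.32758175e-03] 109.22589440600476 0.0006251525622547136
stone [0.51844741 0.14158686 0.076     ] 108.82460674735633 0.18518822271804614 btn [ 0.54177008 -0.13146397  0.082     ]
[[ 0.5414 -0.1312  0.0839]
 [ 0.5714 -0.0319  0.092 ]
 [ 0.5166  0.1407  0.0861]
 [ 0.6144  0.0097  0.0606]
 [ 0.584   0.0037  0.0918]]
lever 82.3338787607739 [[ 0.5855252   0.02047478  0.089     ]
 [ 0.57905567 -0.02758894  0.089     ]]<stdin>:11: DeprecationWarning: Arrays of 2-dimensional vectors are deprecated. Use arrays of 3-dimensional vectors instead. (deprecated in NumPy 2.0)
```

View pics/side0.png

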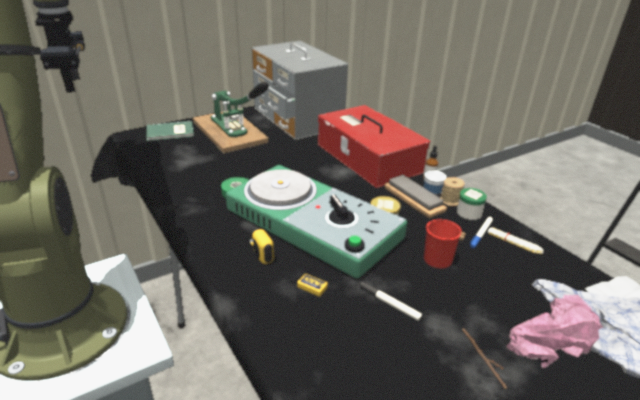

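Axis (0.578,-0.033), sharpener yaw about 19°, so the click directions are off 109°, speed 1 79° and speed 4 -11°. The marks fit to 0.6 mm, and the stone direction (108.8°) and button height (84 mm) agree. The plan is to push with closed fingers, with the -x tool face turning along with the lever. Next I need a small helper to convert to move units.

```bash
cat > mv.py <<'E'
from h import *
C=np.array([.5782,-.0333]);
def pose(phi,d,z,r=.043,yaw=None):
    a=np.radians(phi);u=np.array([np.cos(a),np.sin(a)]);n=np.array([-u[1],u[0]])
    return [*(C+r*u+d*n),z,phi+90 if yaw is None else yaw]
def rows(cmd,targets):
    """cmd, targets: x,y,z,yaw, tool down -> shift/300mm, turn about tool z/pi"""
    R0=R.from_euler('xyz',[180,0,cmd[3]],degrees=True)
    for t in targets:
        s=R0.inv().apply(np.subtract(t[:3],cmd[:3]))/.3
        w=(R0.inv()*R.from_euler('xyz',[180,0,t[3]],degrees=True)).as_rotvec()/np.pi
        print(np.r_[s,w].round(3).tolist(),'->',np.round(t,4).tolist())
E
python3 - <<'E'
from mv import *
c0=[.172,.627,.223,164.66]
e=pose(79,.032,.16)
print(e)
m=[.38,.346,.223,164.66]
rows(c0,[m]);rows(m,[[e[0],e[1],.223,169]]);rows([e[0],e[1],.223,169],[e])
E
```

```text
[np.float64(0.5549927169308662), np.float64(0.015015856740298985), 0.16, 169]
[-0.916, -0.72, -0.0, 0.0, 0.0, 0.0] -> [0.38, 0.346, 0.223, 164.66]
[-0.854, -0.91, -0.0, -0.0, 0.0, -0.024] -> [0.555, 0.015, 0.223, 169.0]
[-0.0, -0.0, 0.21, 0.0, 0.0, 0.0] -> [0.555, 0.015, 0.16, 169.0]
```

Call:
servo_tool:
  series:
    - [[-0.916, -0.72, 0, 0, 0, 0, 0], [-0.916, -0.72, 0, 0, 0, 0, 0], [-0.916, -0.72, 0, 0, 0, 0, 0], [-0.916, -0.72, 0, 0, 0, 0, 0], [-0.916, -0.72, 0, 0, 0, 0, 0], [-0.916, -0.72, 0, 0, 0, 0, 0], [-0.916, -0.72, 0, 0, 0, 0, 0], [-0.916, -0.72, 0, 0, 0, 0, 0], [-0.916, -0.72, 0, 0, 0, 0, 0], [-0.916, -0.72, 0, 0, 0, 0, 0]]

```text
time_s: 1.03
tool_pos: [0.3836, 0.3408, 0.2228]
tool_rot: [-180.0, 0.1, 164.1]
force: [0.3, 0.4, -0.3]
grip_width: 0.0281
grasp_force: 0.0
```

Call:
servo_tool:
  series:
    - [[-0.854, -0.91, 0, 0, 0, -0.024, 0], [-0.854, -0.91, 0, 0, 0, -0.024, 0], [-0.854, -0.91, 0, 0, 0, -0.024, 0], [-0.854, -0.91, 0, 0, 0, -0.024, 0], [-0.854, -0.91, 0, 0, 0, -0.024, 0], [-0.854, -0.91, 0, 0, 0, -0.024, 0], [-0.854, -0.91, 0, 0, 0, -0.024, 0], [-0.854, -0.91, 0, 0, 0, -0.024, 0], [-0.854, -0.91, 0, 0, 0, -0.024, 0], [-0.854, -0.91, 0, 0, 0, -0.024, 0], [-0.854, -0.91, 0, 0, 0, -0.024, 0], [-0.854, -0.91, 0, 0, 0, -0.024, 0]]

```text
time_s: 2.03
tool_pos: [0.5545, 0.0165, 0.2221]
tool_rot: [180.0, -0.1, 169.1]
force: [-0.6, 0.3, 0.3]
grip_width: 0.0003
grasp_force: 0.0
```

```bash
python3 - <<'E'
from mv import *
c=cam('wrist');f=c['frame'][:,:,::-1].copy()
print(get_obs()['tool_pos'],np.array(c['mount']).round(3).tolist())
pts=[[*C,.06]]+[[*(C+.0735*np.array([np.cos(a),np.sin(a)])),.06] for a in np.radians(109-30*np.arange(7))]+[[.5415,-.1312,.082],[*pose(79,0,0,.056)[:2],.089]]
for p in proj(c,pts): 
    if abs(p).max()<2000: cv2.drawMarker(f,tuple(int(round(float(v))) for v in p),(255,0,255),0,10,1)
cv2.imwrite('pics/w1.png',f)
E
```

```text
[0.55431236 0.01723703 0.2221943 ] [[0.0, -0.967, -0.254, 0.069], [1.0, 0.0, -0.001, 0.0], [0.001, -0.254, 0.967, -0.162], [0.0, 0.0, 0.0, 1.0]]
```

View pics/w1.png

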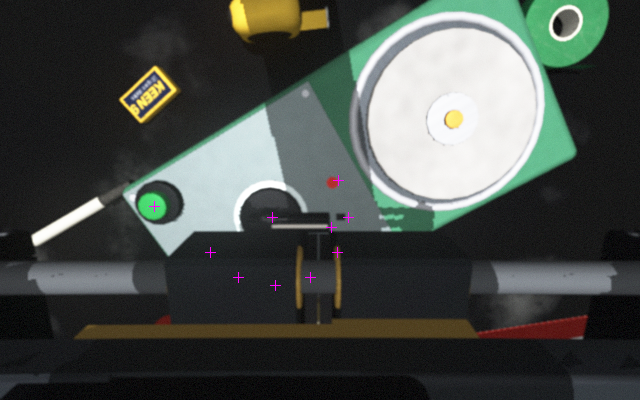

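The projections agree with the picture: button at (153,205), disc centre about (270,217), lever tip at (330,227), so it is in speed 1. Next: go down beside the lever and plan the pushes.

```bash
python3 - <<'E'
from mv import *
a=pose(79,.032,.075); b=pose(59,.0165,.075)
print('A');rows(a,[pose(79,.022,.075)]+[pose(p,.0165,.075) for p in (79,76,73,70,67,65,63,61,59,59)])
print('B');rows(b,[pose(p,.0165,.075) for p in (56,53,50,47,44,41,38,35,33,31,29,29)])
b=pose(29,.0165,.075)
print('C');rows(b,[pose(p,.0165,.075) for p in (26,23,20,17,14,11,8,6,4,2,0,0)])
E
```

```text
A
[-0.033, 0.0, 0.0, 0.0, 0.0, 0.0] -> [0.5648, 0.0131, 0.075, 169.0]
[-0.052, 0.0, 0.0, 0.0, 0.0, 0.0] -> [0.5702, 0.0121, 0.075, 169.0]
[-0.059, 0.003, 0.0, 0.0, -0.0, 0.017] -> [0.5726, 0.0124, 0.075, 166.0]
[-0.067, 0.005, 0.0, 0.0, -0.0, 0.033] -> [0.575, 0.0126, 0.075, 163.0]
[-0.075, 0.007, 0.0, 0.0, -0.0, 0.05] -> [0.5774, 0.0128, 0.075, 160.0]
[-0.083, 0.008, 0.0, 0.0, -0.0, 0.067] -> [0.5798, 0.0127, 0.075, 157.0]
[-0.088, 0.009, 0.0, 0.0, -0.0, 0.078] -> [0.5814, 0.0126, 0.075, 155.0]
[-0.093, 0.01, 0.0, 0.0, -0.0, 0.089] -> [0.583, 0.0125, 0.075, 153.0]
[-0.099, 0.01, 0.0, 0.0, -0.0, 0.1] -> [0.5846, 0.0123, 0.075, 151.0]
[-0.104, 0.01, 0.0, 0.0, -0.0, 0.111] -> [0.5862, 0.0121, 0.075, 149.0]
[-0.104, 0.01, 0.0, 0.0, -0.0, 0.111] -> [0.5862, 0.0121, 0.075, 149.0]
B
[-0.008, 0.003, 0.0, 0.0, -0.0, 0.017] -> [0.5886, 0.0116, 0.075, 146.0]
[-0.015, 0.005, 0.0, 0.0, -0.0, 0.033] -> [0.5909, 0.011, 0.075, 143.0]
[-0.023, 0.007, 0.0, 0.0, -0.0, 0.05] -> [0.5932, 0.0102, 0.075, 140.0]
[-0.031, 0.008, 0.0, 0.0, -0.0, 0.067] -> [0.5955, 0.0094, 0.075, 137.0]
[-0.039, 0.009, 0.0, 0
[... 726 characters left out ...]
, -0.0, 0.05] -> [0.613, -0.0031, 0.075, 110.0]
[-0.031, 0.008, 0.0, 0.0, -0.0, 0.067] -> [0.6145, -0.0049, 0.075, 107.0]
[-0.039, 0.009, 0.0, 0.0, -0.0, 0.083] -> [0.6159, -0.0069, 0.075, 104.0]
[-0.047, 0.01, 0.0, 0.0, -0.0, 0.1] -> [0.6173, -0.0089, 0.075, 101.0]
[-0.055, 0.01, 0.0, -0.0, -0.0, 0.117] -> [0.6185, -0.011, 0.075, 98.0]
[-0.06, 0.01, 0.0, 0.0, -0.0, 0.128] -> [0.6192, -0.0124, 0.075, 96.0]
[-0.066, 0.01, 0.0, -0.0, -0.0, 0.139] -> [0.6199, -0.0138, 0.075, 94.0]
[-0.071, 0.009, 0.0, 0.0, -0.0, 0.15] -> [0.6206, -0.0153, 0.075, 92.0]
[-0.076, 0.009, 0.0, 0.0, -0.0, 0.161] -> [0.6212, -0.0168, 0.075, 90.0]
[-0.076, 0.009, 0.0, 0.0, -0.0, 0.161] -> [0.6212, -0.0168, 0.075, 90.0]
```

Call:
servo_tool:
  series:
    - [[0, 0, 0.1, 0, 0, 0, 0], [0, 0, 0.2, 0, 0, 0, 0], [0, 0, 0.3, 0, 0, 0, 0], [0, 0, 0.4, 0, 0, 0, 0], [0, 0, 0.45, 0, 0, 0, 0], [0, 0, 0.493, 0, 0, 0, 0], [0, 0, 0.493, 0, 0, 0, 0], [0, 0, 0.493, 0, 0, 0, 0]]

```text
time_s: 2.75
tool_pos: [0.5546, 0.0161, 0.0747]
tool_rot: [180.0, -0.0, 169.1]
force: [1.0, -0.5, 0.9]
grip_width: 0.0008
grasp_force: 0.0
```

Call:
servo_tool:
  series:
    - [[-0.033, 0, 0, 0, 0, 0, 0], [-0.052, 0, 0, 0, 0, 0, 0], [-0.059, 0.003, 0, 0, 0, 0.017, 0], [-0.067, 0.005, 0, 0, 0, 0.033, 0], [-0.075, 0.007, 0, 0, 0, 0.05, 0], [-0.083, 0.008, 0, 0, 0, 0.067, 0], [-0.088, 0.009, 0, 0, 0, 0.078, 0], [-0.093, 0.01, 0, 0, 0, 0.089, 0], [-0.099, 0.01, 0, 0, 0, 0.1, 0], [-0.104, 0.01, 0, 0, 0, 0.111, 0], [-0.104, 0.01, 0, 0, 0, 0.111, 0]]

```text
time_s: 3.67
tool_pos: [0.5879, 0.0115, 0.076]
tool_rot: [179.9, 0.2, 148.9]
force: [0.7, 0.3, -0.4]
grip_width: 0.0003
grasp_force: 0.0
```

```bash
python3 - <<'E'
from mv import *
o=get_obs();print(o['tool_pos'],o['tool_rot'],o['force'])
c=cam('side');p=proj(c,[[*C,.08]])[0].astype(int);f=c['frame'][p[1]-70:p[1]+70,p[0]-95:p[0]+95,::-1]
cv2.imwrite('pics/s1.png',cv2.resize(f,None,fx=4,fy=4,interpolation=cv2.INTER_CUBIC))
E
```

```text
[0.58794415 0.01151049 0.07600971] [1.79908328e+02 1.58284568e-01 1.48941445e+02] [ 0.67004357  0.34256303 -0.39751924]
```

View pics/s1.png

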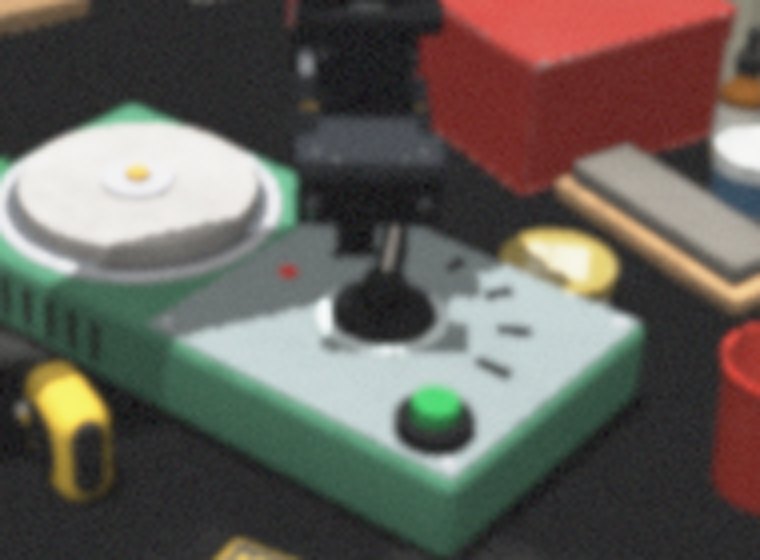

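The crop shows the lever's white line pointing to about (395,228), past where it started. Bars 3–6 are visible at (457,265), (498,293), (515,330) and (493,368). With no force on the tool, it snapped to speed 2. Next click.

Call:
servo_tool:
  series:
    - [[-0.008, 0.003, 0, 0, 0, 0.017, 0], [-0.015, 0.005, 0, 0, 0, 0.033, 0], [-0.023, 0.007, 0, 0, 0, 0.05, 0], [-0.031, 0.008, 0, 0, 0, 0.067, 0], [-0.039, 0.009, 0, 0, 0, 0.083, 0], [-0.047, 0.01, 0, 0, 0, 0.1, 0], [-0.055, 0.01, 0, 0, 0, 0.117, 0], [-0.063, 0.01, 0, 0, 0, 0.133, 0], [-0.068, 0.01, 0, 0, 0, 0.144, 0], [-0.074, 0.009, 0, 0, 0, 0.156, 0], [-0.079, 0.008, 0, 0, 0, 0.167, 0], [-0.079, 0.008, 0, 0, 0, 0.167, 0]]

```text
time_s: 4.72
tool_pos: [0.6084, 0.0013, 0.0753]
tool_rot: [179.9, 0.1, 118.9]
force: [-0.5, 0.2, 0.5]
grip_width: 0.0004
grasp_force: 0.0
```

```bash
python3 - <<'E'
from mv import *
o=get_obs();print(o['tool_pos'],o['tool_rot'],o['force'])
c=cam('side');p=proj(c,[[*C,.08]])[0].astype(int);f=c['frame'][p[1]-50:p[1]+40,p[0]-60:p[0]+60,::-1]
cv2.imwrite('pics/s2.png',cv2.resize(f,None,fx=5,fy=5,interpolation=cv2.INTER_CUBIC))
E
```

```text
[0.60839541 0.00127864 0.07531397] [1.79928729e+02 5.14044585e-02 1.18927560e+02] [-0.4575222   0.16928019  0.46535627]
```

View pics/s2.png

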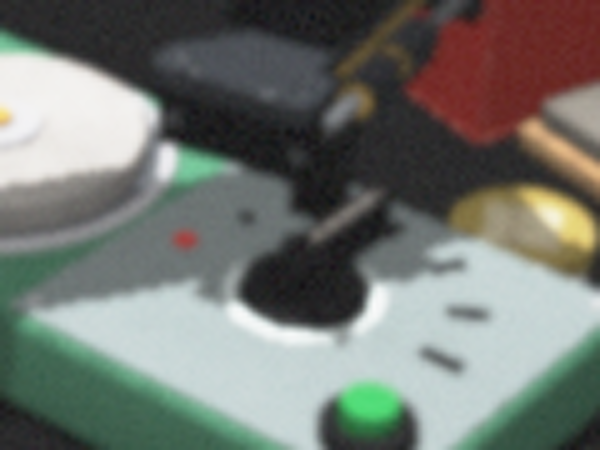

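The lever's line now runs from (310,240) to (385,190), lying over bar 3, with bars 4–6 clear at (447,266), (468,313) and (442,360). That is speed 3. Last click.

Call:
servo_tool:
  series:
    - [[-0.008, 0.003, 0, 0, 0, 0.017, 0], [-0.015, 0.005, 0, 0, 0, 0.033, 0], [-0.023, 0.007, 0, 0, 0, 0.05, 0], [-0.031, 0.008, 0, 0, 0, 0.067, 0], [-0.039, 0.009, 0, 0, 0, 0.083, 0], [-0.047, 0.01, 0, 0, 0, 0.1, 0], [-0.055, 0.01, 0, 0, 0, 0.117, 0], [-0.06, 0.01, 0, 0, 0, 0.128, 0], [-0.066, 0.01, 0, 0, 0, 0.139, 0], [-0.071, 0.009, 0, 0, 0, 0.15, 0], [-0.076, 0.009, 0, 0, 0, 0.161, 0], [-0.076, 0.009, 0, 0, 0, 0.161, 0]]

```text
time_s: 5.77
tool_pos: [0.6212, -0.0171, 0.075]
tool_rot: [180.0, 0.0, 90.0]
force: [-0.6, 0.8, 0.5]
grip_width: 0.0003
grasp_force: 0.0
```

Call:
servo_tool:
  series:
    - [[0.04, 0, 0, 0, 0, 0, 0], [0.04, 0, -0.1, 0, 0, 0, 0], [0.04, 0, -0.2, 0, 0, 0, 0], [0.04, 0, -0.25, 0, 0, 0, 0], [0.04, 0, -0.25, 0, 0, 0, 0]]

```text
time_s: 6.18
tool_pos: [0.6236, -0.004, 0.154]
tool_rot: [179.6, -0.1, 90.1]
force: [0.2, 0.1, 0.1]
grip_width: 0.0004
grasp_force: 0.0
```

```bash
python3 - <<'E'
from mv import *
o=get_obs();print(o['tool_pos'],o['tool_rot'],o['force'])
c=cam('side');p=proj(c,[[*C,.08]])[0].astype(int);f=c['frame'].copy()[:,:,::-1].copy()
q=proj(c,[pose(-11,0,.089,.0)[:3],pose(-11,0,.089,.056)[:3]]);print(q-p+[60,50])
f=f[p[1]-50:p[1]+40,p[0]-60:p[0]+60]
cv2.imwrite('pics/s3.png',cv2.resize(f,None,fx=5,fy=5,interpolation=cv2.INTER_CUBIC))
x=o['tool_pos'];t=[.5415,-.1312]
cur=pose(0,.0165,.075);n=[cur[0],cur[1]+.012,.15,90]
print('to button');rows(n,[[*t,.15,90],[*t,.1,90],[*t,.074,90]])
E
```

```text
[ 0.62356054 -0.00401301  0.15403768] [ 1.79586430e+02 -8.98030745e-02  9.01021901e+01] [0.210015   0.12798749 0.13094287]
[[61.02543587 47.46301159]
 [84.21133057 43.03499202]]
to button
[-0.421, -0.266, -0.0, 0.0, 0.0, 0.0] -> [0.5415, -0.1312, 0.15, 90.0]
[-0.421, -0.266, 0.167, 0.0, 0.0, 0.0] -> [0.5415, -0.1312, 0.1, 90.0]
[-0.421, -0.266, 0.253, 0.0, 0.0, 0.0] -> [0.5415, -0.1312, 0.074, 90.0]
```

View pics/s3.png

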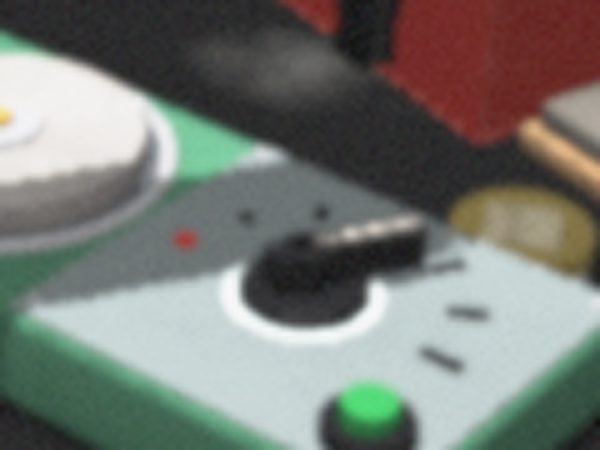

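The lever tip is at (420,218) in the crop. The prediction for speed 4 is (421,215) and bar 4 lies just beyond it, so it is in speed 4. Now to the button.

Call:
servo_tool:
  series:
    - [[-0.14, -0.09, 0, 0, 0, 0, 0], [-0.28, -0.18, 0, 0, 0, 0, 0], [-0.36, -0.23, 0, 0, 0, 0, 0], [-0.421, -0.266, 0, 0, 0, 0, 0], [-0.421, -0.266, 0.1, 0, 0, 0, 0], [-0.421, -0.266, 0.167, 0, 0, 0, 0], [-0.421, -0.266, 0.2, 0, 0, 0, 0], [-0.421, -0.266, 0.2, 0, 0, 0, 0], [-0.421, -0.266, 0.2, 0, 0, 0, 0]]

```text
time_s: 6.98
tool_pos: [0.5406, -0.1307, 0.089]
tool_rot: [-179.9, 0.0, 90.0]
force: [0.8, -0.6, -0.6]
grip_width: 0.0006
grasp_force: 0.0
```

Call:
servo_tool:
  series:
    - [[0, 0, 0.01, 0, 0, 0, 0], [0, 0, 0.02, 0, 0, 0, 0], [0, 0, 0.03, 0, 0, 0, 0], [0, 0, 0.04, 0, 0, 0, 0], [0, 0, 0.05, 0, 0, 0, 0], [0, 0, 0.05, 0, 0, 0, 0], [0, 0, 0.05, 0, 0, 0, 0]]

```text
time_s: 7.57
tool_pos: [0.542, -0.1311, 0.0764]
tool_rot: [179.9, -0.1, 90.0]
force: [-2.3, 1.2, 12.2]
grip_width: 0.0003
grasp_force: 5.8
```

Call:
servo_tool:
  series:
    - [[0, 0, 0.004, 0, 0, 0, 0], [0, 0, 0.006, 0, 0, 0, 0], [0, 0, 0.006, 0, 0, 0, 0]]

```text
time_s: 7.82
tool_pos: [0.542, -0.1312, 0.0761]
tool_rot: [179.9, -0.1, 90.0]
force: [-7.2, 2.7, 22.7]
grip_width: 0.0004
grasp_force: 11.6
```

Call:
servo_tool:
  series:
    - [[0, 0, -0.03, 0, 0, 0, 0], [0, 0, -0.08, 0, 0, 0, 0], [0, 0, -0.18, 0, 0, 0, 0], [0, 0, -0.3, 0, 0, 0, 0], [0, 0, -0.4, 0, 0, 0, 0], [0, 0, -0.4, 0, 0, 0, 0], [0, 0, -0.4, 0, 0, 0, 0]]

```text
time_s: 8.4
tool_pos: [0.5421, -0.1315, 0.1944]
tool_rot: [179.8, -0.0, 90.0]
force: [0.3, -1.2, -1.0]
grip_width: 0.0003
grasp_force: 0.0
```

```bash
python3 - <<'E'
from mv import *
c=cam('side');f=c['frame'][150:300,220:480,::-1]
cv2.imwrite('pics/s4.png',cv2.resize(f,None,fx=3,fy=3,interpolation=cv2.INTER_CUBIC))
E
```

```text
(no output)
```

View pics/s4.png

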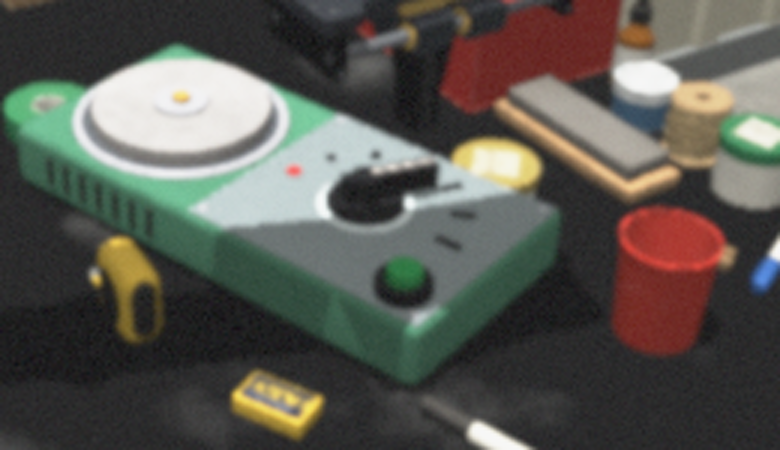

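The lever is still at bar 4 (tip about (435,175)), the button is back up at (407,272), and the bystanders have not moved. The stiff stop at 76 mm shows the button went fully down.

```bash
python3 -c "
from cell import env
print(env.sign_off())"
```

```text
the job is handed in; nothing more can be done
None
```

The selector rests in click 4, the start button was then pressed fully down and released, the bystanders stand where they were, and the job was handed in at about 8.5 s; no verdict came back.

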